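Load a full paper reel on the band feeder's drive spindle

ROBOT

A 7-joint arm with a two-finger parallel gripper is mounted at the origin on a cart in front of the work surface, level with it; the furniture and walls round the work are solid. World frame = base frame: x ahead of the robot, y to its left, z up, the work surface at z = 0. Lengths are in m, angles in degrees, forces in N, time in s.
With the tool pointing down it reaches from about 0.35 to 0.775 m from the base axis. Payload 3.1 kg.
Tool frame: the origin (TCP) lies at the very end of the fingers, on their centre line; the grasp point (between the pads) lies bot.pinch_z behind it (bot.pinch_z is the distance from the TCP to the grasp point, in m); x points along the fingers, z is the direction in which the jaws open and shut, and the axes are right-handed (so a half turn about x gives the same grasp; the last joint's range is limited). The gripper opens to 85 mm and grips with 20 to 120 N. Pads are 22 mm wide; open, the fingers measure 114 mm over their backs; the gripper's body (76 mm by 85 mm) begins 54 mm behind the grasp point. The pads swing forward as they close: fully open they stand 13 mm farther back than shut.
Start: joints at [-66.331, 17.813, 0.802, 86.603, -0.252, 75.585, -1.558], TCP at [0.242, 0.494, 0.231] pointing down, gripper open.
Joint ranges: [-154.91, 154.91], [-16.99, 109.72], [-72.82, 74.43], [7.12, 147.25], [-82.49, 262.49], [11.32, 116.49], [-174.64, 174.64]. Speed limits (degrees/s): [159.86, 159.86, 180, 180, 180, 180, 180].

INTERFACE

Orientations are given as a 3x3 rotation matrix whose columns are the frame's x, y, z axes.
In Python, from plant import bot gives the robot as it stands. The module is installed in compiled form; this text tells all that it offers.
- The arm moves only by the shell command python3 -m inch 'ROWS' [OPENING] [FORCE]. ROWS is JSON, a list of rows, each a list of 2 entries, a list of its own where there are three numbers: the shift along the tool's x, y, z in m, then the turn, a rotation vector about the tool's x, y, z in degrees. In form: [[[tx, ty, tz], [ax, ay, az]], ...]. A call has 1 to 5 rows; each row is the pose to reach, as a shift and turn from the pose measured when the call began, along the tool's axes at that moment; what a row does not reach only later rows make up. A row lasts 1/12 s, in which the tool goes at most 41.7 mm and 7.16 degrees, less where a joint would pass 70% of its speed; a pose out of reach is approached as far as the arm can. A call with a gripper value outside its range is refused whole. OPENING is the opening, from 0 (shut) to 1 (fully open), set as the call begins (- or left out, the last holds). The fingers move at their own pace and stop on an object; FORCE is the grip in N (left out, the last holds). Time passes only in rows, so rows that repeat a pose let the fingers close. It gives the time, the measured TCP pose, the force and the opening at its end, in the units of the state.
- bot.sense(): the state, without advancing time (a new reading comes with each control period).
- bot.get_image(name): name is "scene" or "top"; returns the picture (400x640x3 uint8, red, green, blue); there is no depth.
- bot.get_calibration(name): a dict with "mtx" (3x3 intrinsics, pixels), "T" (4x4, takes a point from camera to world coordinates). Camera axes: x right, y down, z forward; pixel columns grow to the right and rows downward; lengths in m; the calibration is good to about 2 mm. A picture is of the moment at which its call begins. get_calibration takes no time and is no camera call.
- bot.sign_off(): hands the job in, once; it reports no verdict.
The state is a dict: "t": time; "joint_positions": joint angles; "joint_velocities": joint speeds; "tau": joint torques, N m; "ee_pos": TCP position; "orientation": TCP orientation; "contact_force": force on the tool from outside, world axes, zero at the start; "wrist_torque": the same for the moment, N m; "gripper_width": finger opening in m.
Only numpy, scipy, OpenCV 4.12 (cv2) and the standard library are available. Lean on these libraries where they do the work, as an engineer would, in place of code of your own. Each camera call takes 0.05 s, during which the arm holds its last target. There are 200 camera calls.

TASK

The band feeder has run out of paper and its empty reel is already off. Lower the full reel, finger knob up, gently over the feeder's spindle without letting it fall, then turn it until its drive hole drops over the drive pin, so that the reel is fully home, flat on the platter, and let go of it. Leave the empty reel and everything else on the bench where it is.

Things in the scene. Friction and masses are not known exactly. Their poses are not given: they have to be found in the camera images.
- full_reel: Full reel, 0.3 to 0.6 kg: grey plastic reel wound with brown paper, lying flat, finger knob up. Two flanges 120 mm across, 4 mm thick; 48 mm from underside to top of the upper flange, in which three 29 mm round windows show the paper. Origin: centre of the underside; z up along the bore; x points to the finger knob.
- full_reel_collar (a point): Centre of the top of the full reel's grip collar: round, black, 42 mm across, standing 32 mm above the upper flange (its top is 80 mm above the underside). The spindle bore, 23 mm across, runs through it and the whole reel.
- full_reel_knob (a point): Top centre of the full reel's finger knob: upright black post, 14 mm across, 26 mm high, fixed on the upper flange 46 mm from the reel's axis; its top is 74 mm above the reel's underside. Pushed sideways it turns the reel about the spindle.
- full_reel_drive_hole (a point): Centre of the full reel's single drive hole, on the underside: a round hole, 14 mm across, through the lower flange, 34 mm from the reel's axis, directly inside and below the finger knob. It cannot be seen from above.
- seat (a point): Centre of the top face of the band feeder's platter, 50 mm above the bench. The feeder is a low grey housing, 150 x 170 mm, fixed, with a round steel platter 124 mm across that is held by its gear: it does not turn by hand. A guide roller, 14 mm across, stands on a corner 90 mm from the centre, its top 36 mm above the platter.
- spindle_top (a point): Tip of the feeder's vertical steel spindle, in the middle of the platter: 20 mm across, 91 mm high above the platter, its last 13 mm a tapered nose. Beside it a round-topped steel drive pin, 8 mm across, stands 9.5 mm above the platter, 34 mm from the spindle's axis; on which side differs each time and is not measured. See also feeder.
- feeder: The feeder's housing (origin: centre of its underside; its yaw says nothing of the pin). A reel put on at a wrong angle rests on the drive pin, 7 to 10 mm too high, leaning up to 3 degrees. Turned on the spindle (a few newtons at the knob), by at most a full turn, it drops by its own weight when the drive hole comes over the pin; then it is blocked and turns no further.
- empty_reel: The spent reel: same grey reel, knob and collar (same sizes), but without paper: open between its flanges, the bench shows through its windows. Lies flat on the bench; origin at the centre of its underside. Not to be disturbed.
- masking_tape: roll of masking tape, 96 mm across and 25 mm high, lying flat on the bench, origin at the centre of its underside; not to be disturbed
- marker_pen: marker pen lying on the bench, 131 mm long; not to be disturbed
- loose_soap: a single cut soap bar lying on the bench, about 69 x 51 x 30 mm, origin at the centre of its underside; not to be disturbed
- soap_stamp: turned wooden soap stamp standing on the bench, 39 mm across, 60 mm high, origin at the centre of its underside; not to be disturbed

How it is judged:
By the outcome, as a careful person would: the job done as asked, in the order asked, and still so for the second after the job is handed in, with the robot touching nothing.
It also fails if it takes over 64 s, if anything falls off the work surface, if the arm or the gripper's body presses on something with over 40 N, if the wrist force passes 120 N, or if a joint passes its speed limit or range.

## Working session

There is one attempt and no reset: what is moved stays moved. The work goes in short steps, Python scripts to look and compute and a shell command to move; the robot and the scene stay as the last step left them, time stands still between calls to the robot, and variables do not carry over. Pictures are saved under pics/ and viewed, about 8 in all and at most 12, crops included, and the job is handed in when it is done.

```bash
mkdir -p pics
cat > h.py <<'E'
import numpy as np, cv2
from plant import bot
def snap(n,f):
    im=bot.get_image(n); cv2.imwrite(f'pics/{f}.png',cv2.cvtColor(im,cv2.COLOR_RGB2BGR)); return im
def ray(n,u,v,z):
    c=bot.get_calibration(n);T=np.array(c["T"]);d=T[:3,:3]@np.linalg.solve(np.array(c["mtx"]),[u,v,1.]);o=T[:3,3]
    return o+d*(z-o[2])/d[2]
def proj(n,p):
    c=bot.get_calibration(n);T=np.array(c["T"]);q=np.array(c["mtx"])@(T[:3,:3].T@(np.array(p)-T[:3,3]));return q[:2]/q[2]
E
python3 - <<'E'
from h import *
a=snap("top","top0");b=snap("scene","scene0")
for n in("top","scene"):
    c=bot.get_calibration(n);print(n,np.round(c["mtx"],1).tolist(),np.round(c["T"],3).tolist())
s=bot.sense();print(s,bot.pinch_z)
E
```

```text
top [[463.5, 0.0, 318.9], [0.0, 463.5, 196.7], [0.0, 0.0, 1.0]] [[0.025, -0.993, 0.113, 0.37], [-1.0, -0.024, 0.01, 0.028], [-0.007, -0.114, -0.994, 1.268], [0.0, 0.0, 0.0, 1.0]]
scene [[482.7, 0.0, 325.5], [0.0, 482.7, 194.3], [0.0, 0.0, 1.0]] [[0.533, -0.573, 0.623, -0.166], [-0.846, -0.364, 0.389, -0.413], [0.004, -0.734, -0.679, 0.865], [0.0, 0.0, 0.0, 1.0]]
{'t': 0.1, 'joint_positions': array([-66.32947971,  17.85815844,   0.80250075,  86.68105626,
        -0.25186356,  75.58481898,  -1.55568915]), 'joint_velocities': array([ 0.07629241, -0.13020007,  0.06721199, -0.22364476,  0.03207468,
        0.1533028 ,  0.02060337]), 'tau': array([ 3.93635210e-04, -3.80852222e+01,  1.46316024e-01, -2.31241643e+01,
        1.22200133e-02,  8.14305211e-03, -2.64694660e-05]), 'ee_pos': array([0.24133226, 0.49351018, 0.23031975]), 'orientation': array([[-8.48423594e-04, -8.98386106e-01,  4.39205742e-01],
       [-1.95825392e-03,  4.39206551e-01,  8.98383977e-01],
       [-9.99997723e-01, -9.78662044e-05, -2.13190132e-03]]), 'contact_force': array([ 0.12336063,  0.14760345, -0.32438227]), 'wrist_torque': array([0.00700187, 0.03768171, 0.00829441]), 'gripper_width': 0.08563694399543774} 0.0187
```

View pics/top0.png

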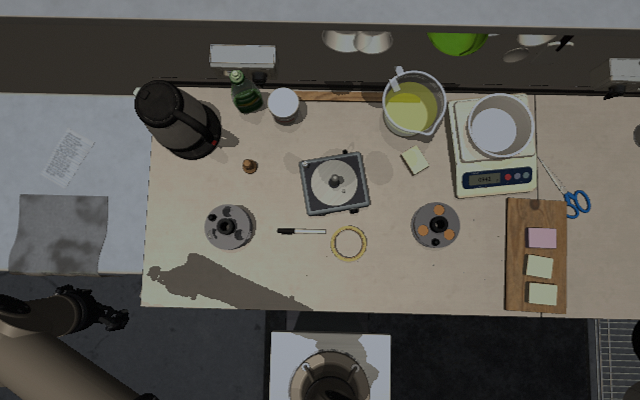

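View pics/scene0.png

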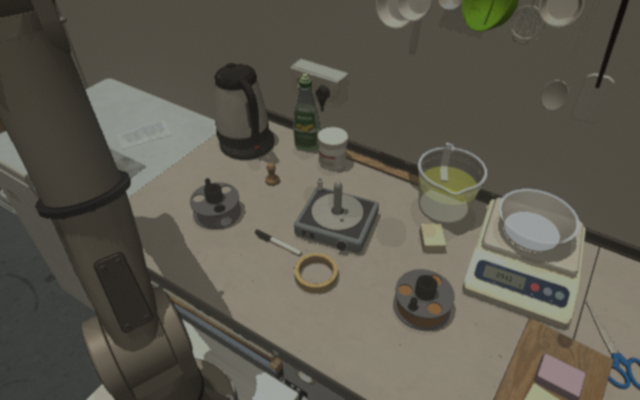

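The top view shows the full reel at about (437,225) with its knob near (436,242), the feeder spindle near (335,181), the empty reel at (228,227) and the tape at (349,243). Next I zoom in on the reel and the feeder.

Run:
```python
from h import *
a=cv2.imread('pics/top0.png');b=cv2.imread('pics/scene0.png')
def cr(im,x,y,w=80,h=60,s=5): return cv2.resize(im[y:y+h,x:x+w],None,fx=s,fy=s,interpolation=cv2.INTER_CUBIC)
m=np.vstack([np.hstack([cr(a,400,195),cr(a,296,152)]),np.hstack([cr(b,386,263),cr(b,297,180)])])
m=cv2.convertScaleAbs(m,alpha=1.5,beta=15)
cv2.imwrite('pics/z0.png',m)
```

```text
(no output)
```

View pics/z0.png

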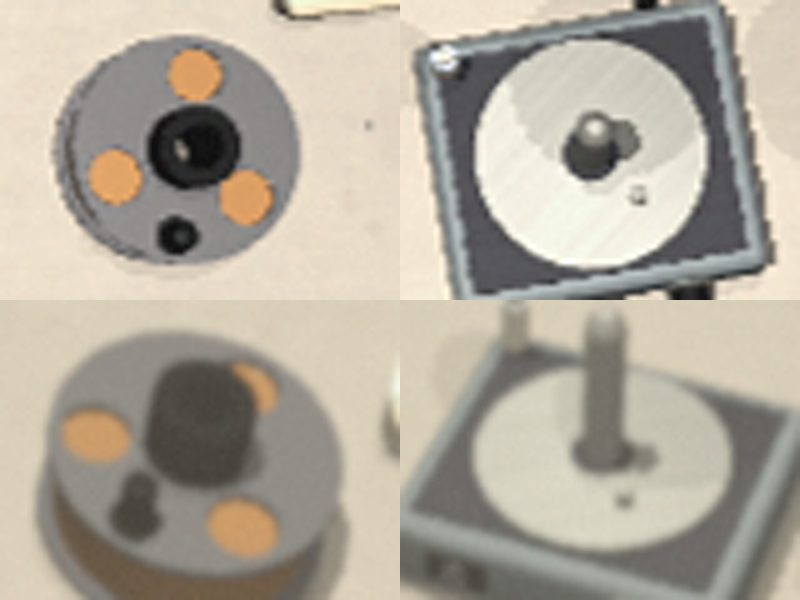

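The zoom shows the reel's collar at top px (439,224), its knob at about (435.5,242) and three orange windows. It also shows the platter with the spindle tip at about (334.8,177.4) and the pin, visible in both views: top (343.6,191.2) and scene (341.6,220).

Run:
```python
from h import *
a=cv2.imread('pics/top0.png').astype(int);b=cv2.imread('pics/scene0.png').astype(int)
def win(im,n,x,y,w,h):
    s=im[y:y+h,x:x+w]; m=((s[...,2]-s[...,0])>(70 if n=='top' else 45)).astype(np.uint8)
    k,_,st,ce=cv2.connectedComponentsWithStats(m)
    P=[ray(n,x+ce[i][0],y+ce[i][1],.048) for i in range(1,k) if st[i,4]>20]
    print(n,'windows',[(st[i,4]) for i in range(1,k)],np.round(P,4).tolist()); return np.array(P)
P=win(a,'top',405,198,60,56)
# circle through 3 window centres
A=np.c_[2*P[:,:2],np.ones(len(P))];s=np.linalg.lstsq(A,(P[:,:2]**2).sum(1),rcond=None)[0];print('axis from windows',s[:2],'r',np.sqrt(s[2]+s[:2]@s[:2]))
print('collar top',ray('top',439,224.4,.08),'scene',ray('scene',386+200/5,263+86/5,.08)) 
print('knob top',ray('top',400+178/5,195+235/5,.074),'scene',ray('scene',386+138/5,263+187/5,.074))
# platter disc
s=a[152:212,296:376].sum(2);m=(s>390).astype(np.uint8);m[:, :]=cv2.morphologyEx(m,cv2.MORPH_OPEN,np.ones((3,3)))
cs,_=cv2.findContours(m,cv2.RETR_EXTERNAL,cv2.CHAIN_APPROX_NONE)
for c in cs:
    if len(c)>40: e=cv2.fitEllipse(c);print('ell',e,ray('top',296+e[0][0],152+e[0][1],.05))
sc=[(476+729)/2,(367+548)/2]
print('platter top',ray('top',296+(591-400)/5,152+154/5,.05),'scene',ray('scene',297+(sc[0]-400)/5,180+(sc[1]-300)/5,.05))
print('spindle tip',ray('top',296+196/5,152+128/5,.138),'scene',ray('scene',297+205/5,180+13/5,.141))
print('spindle base scene',ray('scene',297+203/5,180+157/5,.05))
print('pin',ray('top',343.6,191.2,.0595),'scene',ray('scene',341.6,219.6,.0595))
c=np.array([0.5,0,.05])
```

```text
top windows [np.int32(70), np.int32(71), np.int32(72)] [[0.482, -0.2758, 0.048], [0.4279, -0.2339, 0.048], [0.4186, -0.3019, 0.048]]
axis from windows [ 0.4428133  -0.27057949] r 0.039555558880407085
collar top [ 0.44106649 -0.26849087  0.08      ] scene [ 0.44742978 -0.26943642  0.08      ]
knob top [ 0.39616622 -0.26110137  0.074     ] scene [ 0.39394914 -0.26754063  0.074     ]
ell ((72.66442108154297, 45.3973503112793), (14.778289794921875, 31.422439575195312), 2.513861656188965) [ 0.50970065 -0.09086426  0.05      ]
ell ((3.6588315963745117, 49.09069061279297), (7.639779090881348, 51.28366470336914), 175.0614013671875) [0.49550796 0.09119329 0.05      ]
ell ((36.124332427978516, 34.85162353515625), (35.29533386230469, 42.10401916503906), 97.36675262451172) [0.53551105 0.00624934 0.05      ]
ell ((11.452423095703125, 2.946992874145508), (6.99361515045166, 31.1340274810791), 87.09362030029297) [0.61996487 0.07402119 0.05      ]
platter top [0.54648644 0.0009783  0.05      ] scene [ 0.54586846 -0.00265823  0.05      ]
spindle tip [0.54670218 0.00075886 0.138     ] scene [ 0.54665267 -0.00132369  0.141     ]
spindle base scene [ 0.54628772 -0.0026846   0.05      ]
pin [ 0.52341201 -0.023958    0.0595    ] scene [ 0.51981624 -0.02933408  0.0595    ]
```

```bash
cat > go.py <<'E'
import sys
from h import *
from scipy.spatial.transform import Rotation as R
# target x y z, jaw yaw (deg, mod 180) with tool straight down -> shift and turn in tool axes
s=bot.sense();p,O=s["ee_pos"],s["orientation"]
x,y,z,w=map(float,sys.argv[1:5])
yaw=np.degrees(np.arctan2(O[1,2],O[0,2])); w+=180*round((yaw-w)/180)
Z=np.array([np.cos(np.radians(w)),np.sin(np.radians(w)),0]);X=np.array([0,0,-1.]);T=np.c_[X,np.cross(Z,X),Z]
print('t %.2f'%s["t"],'pos',np.round(p,4),'yaw %.2f'%yaw,'F',np.round(s["contact_force"],1),'M',np.round(s["wrist_torque"],2),'w %.4f'%s["gripper_width"],'j7 %.1f'%s["joint_positions"][6])
print('shift',np.round(O.T@(np.array([x,y,z])-p),4),'turn',np.round(R.from_matrix(O.T@T).as_rotvec(degrees=True),2))
E
python3 -m inch '[[[0,-0.281,-0.19],[0,0,0]],[[0,-0.281,-0.19],[0,0,0]],[[0,-0.281,-0.19],[0,0,0]],[[0,-0.281,-0.19],[0,0,0]],[[0,-0.281,-0.19],[0,0,0]]]' 1
python3 -m inch '[[[0,-0.1,-0.07],[0,0,0]],[[0,-0.1,-0.07],[0,0,0]],[[0,-0.1,-0.07],[0,0,0]]]'
python3 go.py .442 -.2700 .23 82
```

```text
t: 0.52
ee_pos: [0.3454, 0.3112, 0.2305]
orientation: [[-0.001, -0.899, 0.439], [-0.002, 0.439, 0.899], [-1.0, 0.0, -0.003]]
contact_force: [0.4, 0.4, -0.1]
gripper_width: 0.0854
t: 0.77
ee_pos: [0.4049, 0.2022, 0.2305]
orientation: [[-0.002, -0.899, 0.439], [-0.003, 0.439, 0.899], [-1.0, 0.0, -0.003]]
contact_force: [0.5, -0.6, -0.2]
gripper_width: 0.0853
t 0.77 pos [0.4049 0.2022 0.2305] yaw 63.96 F [ 0.5 -0.6 -0.2] M [ 0.03 -0.09  0.  ] w 0.0853 j7 36.9
shift [ 0.0017 -0.2406 -0.408 ] turn [-18.04  -0.18  -0.06]
```

```bash
python3 -m inch '[[[0,-0.24,-0.408],[-7,0,0]],[[0,-0.24,-0.408],[-14,0,0]],[[0,-0.24,-0.408],[-18,0,0]],[[0,-0.24,-0.408],[-18,0,0]],[[0,-0.24,-0.408],[-18,0,0]]]'
python3 go.py .442 -.2700 .17 82
```

```text
t: 1.18
ee_pos: [0.4196, 0.0057, 0.2309]
orientation: [[-0.002, -0.99, 0.139], [-0.002, 0.139, 0.99], [-1.0, 0.002, -0.003]]
contact_force: [1.4, -0.3, -0.5]
gripper_width: 0.0852
t 1.18 pos [0.4196 0.0057 0.2309] yaw 82.01 F [ 1.4 -0.3 -0.5] M [-0.01 -0.05  0.01] w 0.0852 j7 79.9
shift [ 0.0615 -0.0606 -0.2698] turn [ 0.01 -0.15 -0.11]
```

```bash
python3 -m inch '[[[0.0,-0.06,-0.27],[0,0,0]],[[0.02,-0.06,-0.27],[0,0,0]],[[0.03,-0.06,-0.27],[0,0,0]],[[0.04,-0.06,-0.27],[0,0,0]],[[0.06,-0.06,-0.27],[0,0,0]]]'
python3 -m inch '[[[0.02,-0.015,-0.07],[0,0,0]],[[0.02,-0.015,-0.07],[0,0,0]],[[0.02,-0.015,-0.07],[0,0,0]]]'
python3 go.py .442 -.2700 .11 82
python3 - <<'E'
from h import *
a=snap("top","t1");b=snap("scene","s1")
f=lambda im,x,y:cv2.resize(im[y:y+100,x:x+130,::-1],None,fx=3,fy=3,interpolation=cv2.INTER_CUBIC)
cv2.imwrite('pics/z1.png',cv2.convertScaleAbs(np.hstack([f(a,370,175),f(b,360,220)]),alpha=1.4,beta=10))
E
```

```text
t: 1.6
ee_pos: [0.4363, -0.1988, 0.2002]
orientation: [[0.001, -0.99, 0.139], [-0.003, 0.139, 0.99], [-1.0, -0.002, -0.003]]
contact_force: [2.0, 1.2, 0.5]
gripper_width: 0.0855
t: 1.85
ee_pos: [0.4377, -0.2787, 0.1786]
orientation: [[-0.004, -0.989, 0.151], [-0.01, 0.151, 0.988], [-1.0, 0.002, -0.01]]
contact_force: [0.2, -0.2, 0.2]
gripper_width: 0.0852
t 1.85 pos [ 0.4377 -0.2787  0.1786] yaw 81.32 F [ 0.2 -0.2  0.2] M [-0.03  0.07 -0.01] w 0.0852 j7 122.8
shift [ 0.0685 -0.0031  0.01  ] turn [-0.68 -0.57 -0.13]
```

View pics/z1.png

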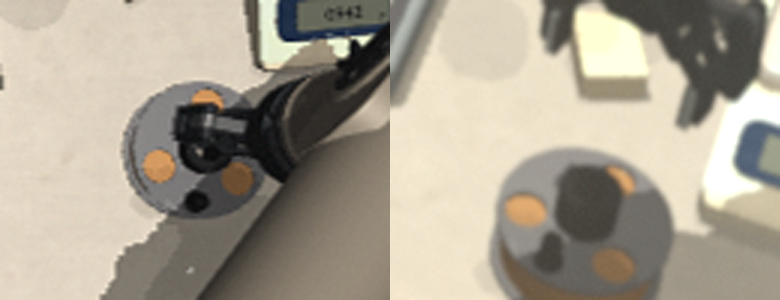

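Viewed 4 pictures. The jaws are above the reel and clear of the knob. Descending next.

```bash
python3 -m inch '[[[0.03,-0.003,0.0095],[-0.7,-0.6,0]],[[0.06,-0.0035,0.0095],[-0.7,-0.6,0]],[[0.085,-0.0035,0.0095],[-0.7,-0.6,0]],[[0.085,-0.0035,0.0095],[-0.7,-0.6,0]]]'
python3 go.py .4425 -.2695 .054 82
```

```text
t: 2.28
ee_pos: [0.4419, -0.2579, 0.0898]
orientation: [[-0.009, -0.992, 0.128], [0.014, 0.128, 0.992], [-1.0, 0.011, 0.013]]
contact_force: [-1.3, 0.8, 0.4]
gripper_width: 0.0857
t 2.28 pos [ 0.4419 -0.2579  0.0898] yaw 82.66 F [-1.3  0.8  0.4] M [ 0.05 -0.    0.01] w 0.0857 j7 126.3
shift [ 0.0356 -0.0025 -0.0119] turn [ 0.66  0.72 -0.63]
```

```bash
python3 -m inch '[[[0.0,-0.0025,-0.011],[0.5,0.5,-0.5]],[[0.0,-0.0025,-0.011],[0.5,0.5,-0.5]],[[0.0,-0.0025,-0.011],[0.5,0.5,-0.5]]]'
python3 go.py .4425 -.2695 .054 82
python3 -m inch '[[[0,0,0],[0,0,0]],[[0,0,0],[0,0,0]],[[0,0,0],[0,0,0]]]'
python3 go.py .4425 -.2695 .054 82
```

```text
t: 2.53
ee_pos: [0.4441, -0.27, 0.0914]
orientation: [[0.001, -0.991, 0.137], [0.003, 0.137, 0.991], [-1.0, -0.001, 0.003]]
contact_force: [0.1, -0.4, -0.0]
gripper_width: 0.0852
t 2.53 pos [ 0.4441 -0.27    0.0914] yaw 82.15 F [ 0.1 -0.4 -0. ] M [-0.02 -0.05  0.02] w 0.0852 j7 126.8
shift [0.0374 0.0017 0.0001] turn [0.15 0.15 0.05]
t: 2.78
ee_pos: [0.4449, -0.2703, 0.0925]
orientation: [[0.003, -0.991, 0.136], [0.002, 0.136, 0.991], [-1.0, -0.003, 0.002]]
contact_force: [0.1, 0.3, 0.1]
gripper_width: 0.0852
t 2.78 pos [ 0.4449 -0.2703  0.0925] yaw 82.16 F [0.1 0.3 0.1] M [-0.06  0.03  0.01] w 0.0852 j7 126.8
shift [0.0385 0.0026 0.0004] turn [0.16 0.13 0.18]
```

```bash
python3 -m inch '[[[0.012,0.0025,0],[0,0,0]],[[0.024,0.0025,0],[0,0,0]],[[0.036,0.0025,0],[0,0,0]],[[0.038,0.0025,0],[0,0,0]],[[0.038,0.0025,0],[0,0,0]]]'
python3 go.py .4425 -.2695 .054 82
```

```text
t: 3.2
ee_pos: [0.442, -0.2696, 0.0541]
orientation: [[0.002, -0.991, 0.136], [0.003, 0.136, 0.991], [-1.0, -0.002, 0.003]]
contact_force: [-0.4, -0.1, 1.0]
gripper_width: 0.0855
t 3.20 pos [ 0.442  -0.2696  0.0541] yaw 82.16 F [-0.4 -0.1  1. ] M [ 0.01 -0.04 -0.01] w 0.0855 j7 128.7
shift [ 0.0001 -0.0005  0.0001] turn [0.16 0.16 0.1 ]
```

```bash
python3 -m inch '[[[0,0,0],[0,0,0]],[[0,0,0],[0,0,0]],[[0,0,0],[0,0,0]],[[0,0,0],[0,0,0]],[[0,0,0],[0,0,0]]]' 0 50
python3 -m inch '[[[0,0,0],[0,0,0]],[[0,0,0],[0,0,0]],[[0,0,0],[0,0,0]],[[0,0,0],[0,0,0]],[[0,0,0],[0,0,0]]]' 
python3 go.py .4425 -.2695 .054 82
```

```text
t: 3.62
ee_pos: [0.4428, -0.2709, 0.0552]
orientation: [[0.004, -0.991, 0.137], [0.0, 0.137, 0.991], [-1.0, -0.004, 0.001]]
contact_force: [0.0, -0.6, 3.1]
gripper_width: 0.0409
t: 4.03
ee_pos: [0.4428, -0.2709, 0.0553]
orientation: [[0.004, -0.991, 0.137], [0.0, 0.137, 0.991], [-1.0, -0.004, 0.001]]
contact_force: [0.6, 1.1, 0.6]
gripper_width: 0.0409
t 4.03 pos [ 0.4428 -0.2709  0.0553] yaw 82.15 F [0.6 1.1 0.6] M [-0.19  0.05 -0.05] w 0.0409 j7 128.8
shift [0.0013 0.0005 0.0014] turn [0.15 0.05 0.24]
```

```bash
python3 -m inch '[[[-0.01,0,0],[0,0,0]],[[-0.03,0,0],[0,0,0]],[[-0.05,0,0],[0,0,0]],[[-0.08,0,0],[0,0,0]],[[-0.1,0,0],[0,0,0]]]'
python3 -m inch '[[[-0.02,0,0],[0,0,0]],[[-0.04,0,0],[0,0,0]],[[-0.06,0,0],[0,0,0]],[[-0.07,0,0],[0,0,0]],[[-0.07,0,0],[0,0,0]]]'
python3 go.py .5465 -.0005 .225 110
```

```text
t: 4.45
ee_pos: [0.4419, -0.2705, 0.1567]
orientation: [[0.004, -0.991, 0.137], [0.001, 0.137, 0.991], [-1.0, -0.003, 0.002]]
contact_force: [1.9, -1.0, -4.1]
gripper_width: 0.0411
t: 4.87
ee_pos: [0.4425, -0.2711, 0.2288]
orientation: [[0.007, -0.991, 0.137], [-0.0, 0.137, 0.991], [-1.0, -0.007, 0.001]]
contact_force: [0.0, -0.8, -5.1]
gripper_width: 0.0407
t 4.87 pos [ 0.4425 -0.2711  0.2288] yaw 82.14 F [ 0.  -0.8 -5.1] M [-0.07 -0.08 -0.03] w 0.0407 j7 121.8
shift [ 0.0045 -0.066   0.2822] turn [-27.86  -0.06   0.42]
```

```bash
python3 -m inch '[[[0,-0.005,0.02],[-3,0,0]],[[0,-0.012,0.05],[-6,0,0]],[[0,-0.019,0.08],[-9,0,0]],[[0,-0.026,0.11],[-12,0,0]],[[0,-0.033,0.14],[-15,0,0]]]'
python3 go.py .5465 -.0005 .225 110
```

```text
t: 5.28
ee_pos: [0.4932, -0.1349, 0.2272]
orientation: [[0.003, -0.992, -0.126], [0.001, -0.126, 0.992], [-1.0, -0.003, 0.001]]
contact_force: [1.2, -0.2, -4.7]
gripper_width: 0.0405
t 5.28 pos [ 0.4932 -0.1349  0.2272] yaw 97.27 F [ 1.2 -0.2 -4.7] M [-0.07 -0.1   0.04] w 0.0405 j7 118.3
shift [ 0.0025 -0.0698  0.1266] turn [-1.273e+01  1.000e-02  2.000e-01]
```

```bash
python3 -m inch '[[[0,-0.014,0.025],[-3,0,0]],[[0,-0.028,0.05],[-6,0,0]],[[0,-0.042,0.075],[-9,0,0]],[[0,-0.056,0.1],[-12,0,0]],[[0,-0.063,0.115],[-12.7,0,0]]]'
python3 -m inch '[[[0,0,0.004],[0,0,0]],[[0,0,0.008],[0,0,0]],[[0,0,0.008],[0,0,0]],[[0,0,0.008],[0,0,0]],[[0,0,0.008],[0,0,0]]]'
python3 go.py .5465 -.0005 .225 110
python3 - <<'E'
from h import *
a=snap("top","t2");b=snap("scene","s2")
f=lambda im,x,y:cv2.resize(im[y:y+130,x:x+130,::-1],None,fx=3,fy=3,interpolation=cv2.INTER_CUBIC)
cv2.imwrite('pics/z2.png',cv2.convertScaleAbs(np.hstack([f(a,280,110),f(b,270,130)]),alpha=1.4,beta=10))
E
```

```text
t: 5.7
ee_pos: [0.5409, -0.0077, 0.2251]
orientation: [[-0.0, -0.938, -0.347], [0.004, -0.347, 0.938], [-1.0, -0.001, 0.004]]
contact_force: [0.6, 1.4, -4.7]
gripper_width: 0.041
t: 6.12
ee_pos: [0.5377, -0.0029, 0.2253]
orientation: [[-0.0, -0.939, -0.344], [0.002, -0.344, 0.939], [-1.0, -0.001, 0.002]]
contact_force: [-1.0, -0.3, -5.1]
gripper_width: 0.0412
t 6.12 pos [ 0.5377 -0.0029  0.2253] yaw 110.09 F [-1.  -0.3 -5.1] M [ 0.    0.   -0.01] w 0.0412 j7 115.7
shift [ 0.0003 -0.0091 -0.0007] turn [0.09 0.14 0.03]
```

View pics/z2.png

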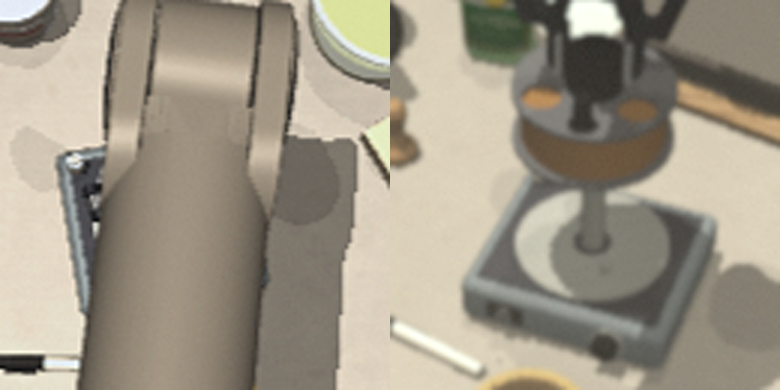

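The top view is blocked by the arm. The scene view shows the reel level above the spindle with its knob toward the camera. I overlay predicted outlines on the scene view to refine the reel's offset from the spindle.

Run:
```python
from h import *
im=cv2.imread('pics/s2.png');x0,y0,s=305,145,8
z=cv2.convertScaleAbs(cv2.resize(im[y0:y0+72,x0:x0+75],None,fx=s,fy=s,interpolation=cv2.INTER_CUBIC),alpha=1.4,beta=10)
def circ(c,r,zz,col):
    t=np.linspace(0,2*np.pi,120);P=np.array([(proj('scene',[c[0]+r*np.cos(k),c[1]+r*np.sin(k),zz])-[x0,y0]+.5)*s for k in t])
    cv2.polylines(z,[P.astype(np.int32)],True,col,1)
    return P
c=bot.sense()["ee_pos"]; h=c[2]-.0553
circ(c,.06,h,(0,0,255)); circ(c,.06,h+.048,(0,255,0)); circ(c,.06,h+.004,(0,0,255))
m=(.5465,-.0005)
circ(m,.062,.05,(255,0,0)); circ(m,.01,.05,(255,0,0)); circ(m,.01,.12,(255,255,0))
cv2.imwrite('pics/z3.png',z)
for d in np.eye(3)*.001: print(proj('scene',np.r_[c[:2],h]+d)-proj('scene',np.r_[c[:2],h]))
```

```text
[ 0.23391624 -0.24719998]
[-0.38563047 -0.15727009]
[ 0.00870083 -0.34367221]
```

View pics/z3.png

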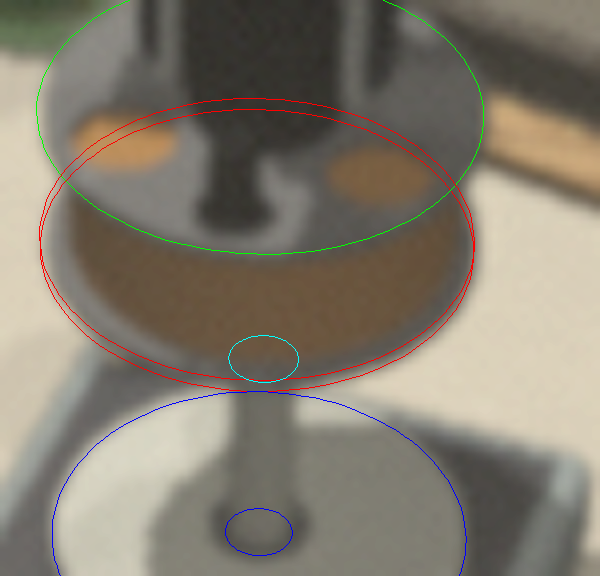

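The projected reel outline at TCP fits within about 1 mm, and the spindle is about 1 mm to the right of my estimate. I aim TCP at (0.546, -0.0015). Pictures viewed: 6.

```bash
python3 go.py .546 -.0015 .212 110
python3 -m inch '[[[0.005,-0.008,-0.001],[0,0,0]],[[0.01,-0.008,-0.001],[0,0,0]],[[0.013,-0.008,-0.001],[0,0,0]],[[0.013,-0.008,-0.001],[0,0,0]],[[0.013,-0.008,-0.001],[0,0,0]]]'
python3 go.py .546 -.0015 .212 110
python3 -m inch '[[[0,0,0],[0,0,0]],[[0,0,0],[0,0,0]]]'
python3 go.py .546 -.0015 .190 110
```

```text
t 6.22 pos [ 0.5379 -0.0022  0.2254] yaw 110.14 F [ 0.5  0.4 -5. ] M [-0.08 -0.02 -0.  ] w 0.0408 j7 115.7
shift [ 0.0134 -0.0078 -0.0022] turn [0.14 0.17 0.07]
t: 6.63
ee_pos: [0.5454, -0.0003, 0.2117]
orientation: [[-0.001, -0.939, -0.344], [0.003, -0.344, 0.939], [-1.0, 0.0, 0.003]]
contact_force: [0.5, -0.4, -5.0]
gripper_width: 0.0408
t 6.63 pos [ 5.454e-01 -3.000e-04  2.117e-01] yaw 110.14 F [ 0.5 -0.4 -5. ] M [0.   0.01 0.02] w 0.0408 j7 116.0
shift [-0.0003 -0.0002 -0.0013] turn [ 0.14  0.19 -0.02]
t: 6.8
ee_pos: [0.5454, -0.0003, 0.2118]
orientation: [[-0.001, -0.939, -0.344], [0.003, -0.344, 0.939], [-1.0, 0.0, 0.003]]
contact_force: [-0.6, 0.0, -4.9]
gripper_width: 0.041
t 6.80 pos [ 5.454e-01 -3.000e-04  2.118e-01] yaw 110.15 F [-0.6  0.  -4.9] M [ 0.05 -0.   -0.03] w 0.0410 j7 116.0
shift [ 0.0218 -0.0002 -0.0014] turn [ 0.15  0.19 -0.02]
```

```bash
python3 -m inch '[[[0.004,0,-0.001],[0,0,0]],[[0.008,0,-0.001],[0,0,0]],[[0.012,0,-0.001],[0,0,0]],[[0.016,0,-0.001],[0,0,0]],[[0.016,0,-0.001],[0,0,0]]]'
python3 go.py .546 -.0015 .18 110
python3 -m inch '[[[0.003,0,0],[0,0,0]],[[0.006,0,0],[0,0,0]],[[0.009,0,0],[0,0,0]],[[0.012,0,0],[0,0,0]],[[0.012,0,0],[0,0,0]]]'
python3 go.py .546 -.0015 .17 110
```

```text
t: 7.22
ee_pos: [0.5448, -0.0011, 0.1944]
orientation: [[-0.004, -0.939, -0.344], [0.003, -0.344, 0.939], [-1.0, 0.003, 0.004]]
contact_force: [-0.4, -0.3, -5.1]
gripper_width: 0.0405
t 7.22 pos [ 0.5448 -0.0011  0.1944] yaw 110.15 F [-0.4 -0.3 -5.1] M [-0.01  0.03 -0.08] w 0.0405 j7 116.4
shift [ 0.0144 -0.001  -0.0009] turn [ 0.15  0.24 -0.16]
t: 7.63
ee_pos: [0.5458, -0.0001, 0.1823]
orientation: [[-0.002, -0.939, -0.345], [0.004, -0.345, 0.939], [-1.0, 0.0, 0.004]]
contact_force: [3.6, 1.6, -5.5]
gripper_width: 0.0409
t 7.63 pos [ 5.458e-01 -1.000e-04  1.823e-01] yaw 110.19 F [ 3.6  1.6 -5.5] M [ 0.46 -0.87 -0.06] w 0.0409 j7 116.6
shift [ 0.0123  0.0003 -0.0014] turn [ 0.19  0.24 -0.01]
```

The spindle has entered the bore and the nose pushes the tool lightly by (+3.6, +1.6) N. I follow that push and keep lowering.

```bash
python3 -m inch '[[[0,-0.001,0],[0,0,0]],[[0,-0.001,0],[0,0,0]],[[0.002,-0.001,0],[0,0,0]],[[0.004,-0.001,0],[0,0,0]],[[0.005,-0.001,0],[0,0,0]]]'
python3 go.py .546 -.0015 .17 110
```

```text
t: 8.05
ee_pos: [0.5465, 0.0002, 0.1769]
orientation: [[-0.002, -0.939, -0.345], [0.004, -0.345, 0.939], [-1.0, 0.001, 0.005]]
contact_force: [0.4, 0.7, -3.2]
gripper_width: 0.0409
t 8.05 pos [5.465e-01 2.000e-04 1.769e-01] yaw 110.18 F [ 0.4  0.7 -3.2] M [ 0.19 -0.22 -0.02] w 0.0409 j7 116.7
shift [ 0.0069  0.0011 -0.0015] turn [ 0.18  0.26 -0.04]
```

```bash
python3 -m inch '[[[0.004,-0.0005,0.0005],[0,0.2,0]],[[0.008,-0.0005,0.0005],[0,0.2,0]],[[0.012,-0.0005,0.0005],[0,0.2,0]],[[0.016,-0.0005,0.0005],[0,0.2,0]],[[0.018,-0.0005,0.0005],[0,0.2,0]]]'
python3 go.py .5468 .0005 .125 110
python3 -m inch '[[[0.004,0,0],[0,0,0]],[[0.008,0,0],[0,0,0]],[[0.012,0,0],[0,0,0]],[[0.016,0,0],[0,0,0]],[[0.018,0,0],[0,0,0]]]'
python3 go.py .5468 .0005 .125 110
```

```text
t: 8.47
ee_pos: [0.5464, 0.0009, 0.158]
orientation: [[-0.002, -0.939, -0.345], [0.001, -0.345, 0.939], [-1.0, 0.002, 0.001]]
contact_force: [1.0, 0.7, -4.4]
gripper_width: 0.0411
t 8.47 pos [0.5464 0.0009 0.158 ] yaw 110.17 F [ 1.   0.7 -4.4] M [ 0.1  -0.17 -0.02] w 0.0411 j7 116.8
shift [ 0.033  -0.0003 -0.0006] turn [ 0.17  0.07 -0.09]
t: 8.88
ee_pos: [0.5463, 0.001, 0.1394]
orientation: [[-0.002, -0.939, -0.345], [0.001, -0.345, 0.939], [-1.0, 0.002, 0.001]]
contact_force: [0.9, 0.1, -4.4]
gripper_width: 0.0412
t 8.88 pos [0.5463 0.001  0.1394] yaw 110.17 F [ 0.9  0.1 -4.4] M [ 0.07 -0.22  0.01] w 0.0412 j7 117.3
shift [ 0.0144 -0.0003 -0.0006] turn [ 0.17  0.07 -0.1 ]
```

Sliding freely. I continue down to expected pin contact at TCP z of about 0.115.

```bash
python3 -m inch '[[[0.004,-0.0003,0],[0,0,0]],[[0.008,-0.0003,0],[0,0,0]],[[0.012,-0.0003,0],[0,0,0]],[[0.016,-0.0003,0],[0,0,0]],[[0.018,-0.0003,0],[0,0,0]]]'
python3 go.py .5468 .0005 .115 110
python3 -m inch '[[[0.001,0,0],[0,0,0]],[[0.002,0,0],[0,0,0]],[[0.003,0,0],[0,0,0]],[[0.004,0,0],[0,0,0]],[[0.005,0,0],[0,0,0]]]'
python3 go.py .5468 .0005 .115 110
```

```text
t: 9.3
ee_pos: [0.5463, 0.0012, 0.1207]
orientation: [[-0.003, -0.939, -0.345], [0.001, -0.345, 0.939], [-1.0, 0.002, 0.002]]
contact_force: [-0.6, 0.2, -4.5]
gripper_width: 0.041
t 9.30 pos [0.5463 0.0012 0.1207] yaw 110.18 F [-0.6  0.2 -4.5] M [-0.01 -0.15 -0.03] w 0.0410 j7 117.7
shift [ 0.0057 -0.0002 -0.0008] turn [ 0.18  0.09 -0.14]
t: 9.72
ee_pos: [0.5464, 0.0012, 0.1157]
orientation: [[-0.003, -0.939, -0.345], [0.001, -0.345, 0.939], [-1.0, 0.002, 0.001]]
contact_force: [0.3, 0.8, -4.7]
gripper_width: 0.0409
t 9.72 pos [0.5464 0.0012 0.1157] yaw 110.17 F [ 0.3  0.8 -4.7] M [ 0.   -0.1   0.02] w 0.0409 j7 117.9
shift [ 0.0007 -0.0002 -0.0008] turn [ 0.17  0.08 -0.13]
```

```bash
python3 -m inch '[[[0.0007,0,0],[0,0,0]],[[0.0014,0,0],[0,0,0]],[[0.002,0,0],[0,0,0]],[[0.002,0,0],[0,0,0]]]'
python3 go.py .5468 .0005 .115 110
python3 -m inch '[[[0.0007,0,0],[0,0,0]],[[0.0014,0,0],[0,0,0]],[[0.002,0,0],[0,0,0]],[[0.002,0,0],[0,0,0]]]'
python3 go.py .5468 .0005 .115 110
```

```text
t: 10.05
ee_pos: [0.5466, 0.0012, 0.1142]
orientation: [[-0.002, -0.939, -0.345], [0.001, -0.345, 0.939], [-1.0, 0.002, 0.001]]
contact_force: [0.4, -0.6, -1.6]
gripper_width: 0.0409
t 10.05 pos [0.5466 0.0012 0.1142] yaw 110.18 F [ 0.4 -0.6 -1.6] M [ 0.02  0.09 -0.02] w 0.0409 j7 117.9
shift [-0.0008  0.0001 -0.0007] turn [ 0.18  0.08 -0.09]
t: 10.38
ee_pos: [0.5473, 0.0014, 0.1135]
orientation: [[-0.0, -0.939, -0.345], [0.001, -0.345, 0.939], [-1.0, -0.0, 0.001]]
contact_force: [-1.8, 0.8, 5.1]
gripper_width: 0.041
t 10.38 pos [0.5473 0.0014 0.1135] yaw 110.19 F [-1.8  0.8  5.1] M [ 0.03  0.67 -0.12] w 0.0410 j7 118.0
shift [-0.0015  0.0008 -0.0007] turn [0.19 0.08 0.  ]
```

The reel rests on the drive pin about 9 mm high, as expected. I now turn it toward the pin, about +25°.

```bash
python3 -m inch '[[[0,0,0],[-3,0,0]],[[0,0,0],[-6,0,0]],[[0,0,0],[-9,0,0]],[[0,0,0],[-12,0,0]],[[0,0,0],[-15,0,0]]]'
python3 go.py .5468 .0010 .113 130
python3 -m inch '[[[0.001,0,0],[-1,0,0]],[[0.001,0,0],[-2,0,0]],[[0.001,0,0],[-3,0,0]],[[0.001,0,0],[-4,0,0]],[[0.001,0,0],[-5,0,0]]]'
python3 go.py .5468 .001 .112 135
```

```text
t: 10.8
ee_pos: [0.5468, 0.0021, 0.1138]
orientation: [[-0.001, -0.816, -0.578], [0.002, -0.578, 0.816], [-1.0, -0.0, 0.003]]
contact_force: [-1.4, 1.2, 0.5]
gripper_width: 0.0408
t 10.80 pos [0.5468 0.0021 0.1138] yaw 125.34 F [-1.4  1.2  0.5] M [ 0.11  0.55 -0.04] w 0.0408 j7 131.8
shift [ 0.0008  0.0007 -0.0009] turn [-4.66  0.16  0.03]
t: 11.22
ee_pos: [0.5473, 0.0013, 0.1125]
orientation: [[-0.0, -0.762, -0.648], [0.001, -0.648, 0.762], [-1.0, -0.001, 0.001]]
contact_force: [0.5, -0.3, -2.3]
gripper_width: 0.0412
t 11.22 pos [0.5473 0.0013 0.1125] yaw 130.40 F [ 0.5 -0.3 -2.3] M [-0.22 -0.21  0.02] w 0.0412 j7 136.4
shift [0.0005 0.0006 0.0001] turn [-4.6   0.05  0.04]
```

```bash
python3 -m inch '[[[0,0,0],[-1,0,0]],[[0,0,0],[-2,0,0]],[[0,0,0],[-3,0,0]],[[0,0,0],[-3,0,0]]]'
python3 go.py .5468 .0010 .113 135
python3 -m inch '[[[0.001,0,0],[0,0,0]],[[0.002,0,0],[0,0,0]],[[0.003,0,0],[0,0,0]],[[0.003,0,0],[0,0,0]]]'
python3 go.py .5468 .001 .112 135
```

```text
t: 11.55
ee_pos: [0.5466, 0.0013, 0.1116]
orientation: [[-0.002, -0.726, -0.688], [0.001, -0.688, 0.726], [-1.0, 0.001, 0.002]]
contact_force: [0.7, -0.8, -4.6]
gripper_width: 0.0412
t 11.55 pos [0.5466 0.0013 0.1116] yaw 133.45 F [ 0.7 -0.8 -4.6] M [-0.12 -0.04 -0.01] w 0.0412 j7 139.2
shift [-0.0014  0.     -0.0003] turn [-1.55  0.12 -0.04]
t: 11.88
ee_pos: [0.5466, 0.0009, 0.1083]
orientation: [[-0.002, -0.726, -0.688], [0.0, -0.688, 0.726], [-1.0, 0.001, 0.002]]
contact_force: [1.1, -0.6, -5.2]
gripper_width: 0.0409
t 11.88 pos [0.5466 0.0009 0.1083] yaw 133.44 F [ 1.1 -0.6 -5.2] M [-0.33 -0.27  0.09] w 0.0409 j7 139.3
shift [-0.0037 -0.0002 -0.0001] turn [-1.56  0.1  -0.06]
```

The drive hole is over the pin, and the reel sinks freely with its full weight on the gripper. I lower it to the platter.

```bash
python3 -m inch '[[[0.001,0,0],[0,0,0]],[[0.002,0,0],[0,0,0]],[[0.003,0,0],[0,0,0]],[[0.003,0,0],[0,0,0]]]'
python3 go.py .5468 .0010 .1045 133.4
python3 -m inch '[[[0.0007,0,0],[0,0,0]],[[0.0014,0,0],[0,0,0]],[[0.0014,0,0],[0,0,0]]]'
python3 go.py .5468 .001 .1045 133.4
```

```text
t: 12.22
ee_pos: [0.5465, 0.0008, 0.1054]
orientation: [[-0.002, -0.726, -0.687], [0.0, -0.687, 0.726], [-1.0, 0.001, 0.002]]
contact_force: [-0.5, -0.1, -3.7]
gripper_width: 0.0409
t 12.22 pos [0.5465 0.0008 0.1054] yaw 133.43 F [-0.5 -0.1 -3.7] M [-0.27 -0.08  0.04] w 0.0409 j7 139.4
shift [ 0.0009 -0.0004 -0.0001] turn [ 0.03  0.11 -0.08]
t: 12.47
ee_pos: [0.5464, 0.0007, 0.1053]
orientation: [[-0.002, -0.726, -0.687], [0.001, -0.687, 0.726], [-1.0, 0.001, 0.002]]
contact_force: [-3.8, -1.0, 5.3]
gripper_width: 0.0409
t 12.47 pos [0.5464 0.0007 0.1053] yaw 133.43 F [-3.8 -1.   5.3] M [-0.27  0.54  0.08] w 0.0409 j7 139.4
shift [ 0.0008 -0.0005 -0.0001] turn [ 0.03  0.11 -0.05]
```

```bash
python3 -m inch '[[[0,0,0],[0,0,0]],[[0,0,0],[0,0,0]],[[0,0,0],[0,0,0]],[[0,0,0],[0,0,0]],[[0,0,0],[0,0,0]]]' 1
python3 go.py .5468 .0010 .1045 133.4
python3 -m inch '[[[-0.01,0,0],[0,0,0]],[[-0.03,0,0],[0,0,0]],[[-0.05,0,0],[0,0,0]],[[-0.08,0,0],[0,0,0]],[[-0.1,0,0],[0,0,0]]]'
python3 -m inch '[[[-0.03,0,0],[0,0,0]],[[-0.05,0,0],[0,0,0]],[[-0.05,0,0],[0,0,0]]]'
python3 go.py .42 -.25 .25 133.4
```

```text
t: 12.88
ee_pos: [0.5465, 0.0009, 0.1053]
orientation: [[-0.002, -0.726, -0.688], [0.001, -0.688, 0.726], [-1.0, 0.001, 0.002]]
contact_force: [0.4, -0.5, 0.0]
gripper_width: 0.0856
t 12.88 pos [0.5465 0.0009 0.1053] yaw 133.44 F [ 0.4 -0.5  0. ] M [-0.03  0.01 -0.01] w 0.0856 j7 139.4
shift [ 0.0008 -0.0003 -0.0001] turn [ 0.04  0.12 -0.04]
t: 13.3
ee_pos: [0.5476, 0.0008, 0.2083]
orientation: [[0.001, -0.726, -0.687], [0.001, -0.687, 0.726], [-1.0, -0.002, 0.0]]
contact_force: [0.4, 0.8, 0.2]
gripper_width: 0.0853
t: 13.55
ee_pos: [0.5507, 0.0003, 0.2647]
orientation: [[0.013, -0.726, -0.687], [0.002, -0.687, 0.726], [-1.0, -0.011, -0.008]]
contact_force: [0.2, -0.2, 0.3]
gripper_width: 0.0856
t 13.55 pos [5.507e-01 3.000e-04 2.647e-01] yaw 133.42 F [ 0.2 -0.2  0.3] M [-0.03 -0.05  0.03] w 0.0856 j7 137.0
shift [ 0.0125  0.2672 -0.0919] turn [ 0.02 -0.43  0.61]
```

```bash
python3 -m inch '[[[0,0.267,-0.092],[5,0,0]],[[0,0.267,-0.092],[10,0,0]],[[0,0.267,-0.092],[15,0,0]],[[0,0.267,-0.092],[20,0,0]],[[0,0.267,-0.092],[25,0,0]]]'
python3 -m inch '[[[0,0.05,-0.05],[0,0,0]],[[0,0.05,-0.05],[0,0,0]],[[0,0.05,-0.05],[0,0,0]],[[0,0.05,-0.05],[0,0,0]]]'
python3 - <<'E'
from h import *
a=snap("top","t4");b=snap("scene","s4");print(bot.sense()["ee_pos"])
f=lambda im,x,y,w,h,s:cv2.resize(im[y:y+h,x:x+w,::-1],None,fx=s,fy=s,interpolation=cv2.INTER_CUBIC)
cv2.imwrite('pics/z4.png',cv2.convertScaleAbs(np.hstack([f(a,295,145,80,80,5),f(b,295,155,80,80,5)]),alpha=1.4,beta=10))
a0=cv2.imread('pics/top0.png');d=np.abs(a[...,::-1].astype(int)-a0).sum(2).max
for n,(x,y,w,h) in dict(empty=(200,200,58,52),tape=(326,222,46,42),pen=(274,225,56,14),stamp=(240,155,20,22),soap=(400,145,30,30)).items():
    print(n,np.percentile(np.abs(a[y:y+h,x:x+w,::-1].astype(int)-a0[y:y+h,x:x+w]).sum(2),[50,98]))
E
```

```text
t: 13.97
ee_pos: [0.4517, -0.1863, 0.2615]
orientation: [[0.013, -0.95, -0.312], [0.002, -0.312, 0.95], [-1.0, -0.013, -0.002]]
contact_force: [0.9, -1.0, 0.1]
gripper_width: 0.0854
t: 14.3
ee_pos: [0.4182, -0.2515, 0.2611]
orientation: [[0.013, -0.952, -0.307], [0.002, -0.306, 0.952], [-1.0, -0.013, -0.002]]
contact_force: [0.3, 0.9, -0.2]
gripper_width: 0.0851
[ 0.42030264 -0.24813762  0.26070133]
empty [ 9. 16.]
tape [11. 16.]
pen [11. 16.]
stamp [ 9. 16.]
soap [11. 16.]
```

View pics/z4.png

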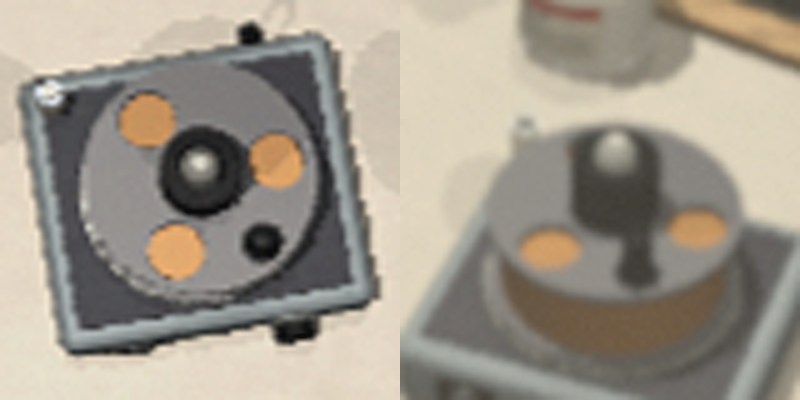

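View pics/t4.png

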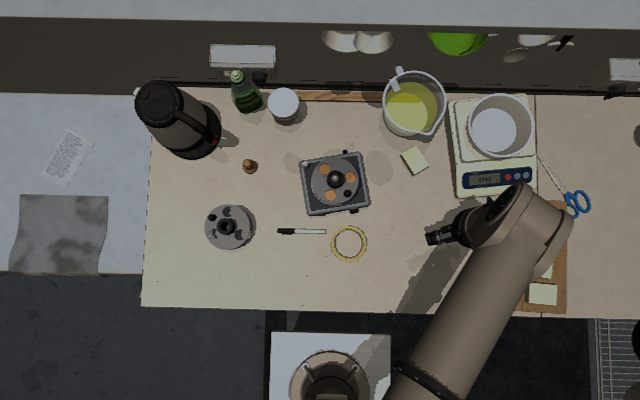

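The reel sits flat on the platter at px (335,180), with the spindle tip showing through its collar and its knob at (347,193), over the pin's direction. The other objects are unchanged and the arm is clear, so I hand the job in.

```bash
python3 -c "from plant import bot; print(bot.sign_off())"
```

```text
the job is handed in; nothing more can be done
None
```

The full reel is on the feeder's spindle, fully home and flat on the platter. I let go of it and handed the job in at about 14.4 s of the 64 s allowed.

- **What I did:** I gripped the reel by its collar and lowered it over the spindle until it rested on the drive pin, about 9 mm high. I then turned it about 23° by the collar until the hole dropped over the pin, lowered it to the platter and opened the gripper.
- **Seating:** The gripper stood at 0.1053 m when the reel met the platter. That is exactly the 50 mm platter height above where I gripped it on the bench (0.0553 m), and pressing further moved it only 0.1 mm.
- **Final pictures:** The reel lies flat, the spindle tip stands out through the collar, and the knob is on the pin's side.
- **Other objects:** The empty reel, tape, pen, stamp and soap match the first picture to within image noise. The gripper is clear of everything.
- **Forces:** Wrist readings taken at the end of each move stayed under about 7 N.
- **Disagreements:** The two cameras differed by up to about 6 mm on single points. The spindle guided the reel in with a sideways push of about 4 N, and no check failed.

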